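# Set a trombone phase shifter to its red marker

## Robot

A 6-joint arm with a two-finger parallel gripper is mounted at the origin on the work surface. World frame = base frame: x ahead of the robot, y to its left, z up, the work surface at z = 0. Lengths are in m, angles in rad, forces in N, time in s.
With the tool pointing down it reaches from about 0.3 to 0.875 m from the base axis. Payload 6.4 kg.
Tool frame: the origin (TCP) lies midway between the tips of the shut fingers; the grasp point (between the pads) lies 19 mm behind it; y points along the fingers, x is the direction in which the jaws open and shut, and the axes are right-handed (so a half turn about y gives the same grasp; the last joint's range is limited). The gripper opens to 85 mm and grips with 20 to 120 N. Pads are 22 mm wide; open, the fingers measure 114 mm over their backs; the gripper's body (76 mm by 85 mm) begins 54 mm behind the grasp point. The pads swing forward as they close: fully open they stand 13 mm farther back than shut.
Start: joints at [0.94, 0.181, 1.607, -0, 1.354, -0.206], TCP at [0.237, 0.524, 0.231] pointing down, gripper open.
Joint ranges: [-2.99, 2.99], [-0.89, 2.07], [0.3, 2.58], [-1.14, 4.28], [0, 2.63], [-3.12, 3.12]. Speed limits (rad/s): [2.57, 2.57, 3.01, 3.14, 3.14, 3.14].

## Interface

Orientations are given as a unit quaternion [w, x, y, z].
In Python, from bench import ctrl gives the robot as it stands.
- The arm moves only by the tool step_arm, never from a script. Its argument "commands" is a list of rows, each a list of 7 numbers: the turn, a rotation vector about the tool's x, y, z in units of 6 degrees (1.0 is 6 degrees), then the shift along the tool's x, y, z in units of 30 mm (1.0 is 30 mm), then the opening, from 0 (shut) to 1 (fully open). A call has 1 to 10 rows; each row shifts and turns the commanded pose from where the row before left it, along the tool's axes as they then stand; what a row does not reach is not made up. A row lasts 1/10 s, in which the tool goes at most 50 mm and 8.59 degrees, less where a joint would pass 70% of its speed; a pose out of reach is approached as far as the arm can. A call with a number of a shift or a turn outside -1 to 1 is refused whole. A call with a gripper value outside its range is refused whole. The fingers move at their own pace and stop on an object; the grip force is fixed at half the most. Time passes only in rows, so rows that do not move let the fingers close. It gives the time, the measured TCP pose, the force and the opening at its end, in the units of the state.
- ctrl.get_obs(): the state, without advancing time (a new reading comes with each control period).
- ctrl.camera(name): name is "scene" or "side" or "wrist"; returns (picture, depth): 400x640x3 uint8, blue, green, red; 400x640 float32, m along the optical axis (not along the pixel's ray), 0 where there is no reading.
- ctrl.get_calibration(name): a dict with "intrinsics" (3x3 intrinsics, pixels), "D" ([k1, k2, p1, p2, k3] as OpenCV has them; the pictures are not rectified), "R" (3x3) and "t" (3): a world point X has camera coordinates R X + t. Camera axes: x right, y down, z forward; pixel columns grow to the right and rows downward; lengths in m; the calibration is good to about 2 mm. A picture is of the moment at which its call begins: read the wrist's pose just before it. get_calibration takes no time and is no camera call; for the wrist camera it gives the pose at the moment of the call.
- ctrl.hand_in(): hands the job in, once; it reports no verdict.
Trained networks look in the newest picture that a camera, given by its name, has taken for a name from the list of things; names that differ only in an ending like _2 or _b are one class to them, and where a whole thing is asked for, a point or a joint stands for the part that bears it (a point fixed in the world has none). Each returns a list of dicts, best first, with "p" (0 to 1); they miss things now and then, are a little off and sometimes report something else, mostly with a low value. They report only what shows in the picture. A call takes as long as a camera call.
- ctrl.boxes_of(thing, camera): "point" ([x, y, z] in m, in the coordinates of the camera as it stood for that picture, good to about 4 mm: the middle of the surface that is visible of it).
- ctrl.silhouettes(thing, camera): "pixels" (400x640 bool, what is visible of it).
The state is a dict: "time_s": time; "q": joint angles; "dq": joint speeds; "joint_efforts": joint torques, N m; "eef_pos": TCP position; "eef_rot": TCP orientation; "wrist_force": force on the tool from outside, world axes, zero at the start; "torque": the same for the moment, N m; "opening": opening from 0.0 (shut) to 1.0 (fully open).
Only numpy, scipy, OpenCV 4.12 (cv2) and the standard library are available. Lean on these libraries where they do the work, as an engineer would, in place of code of your own. Each camera call takes 0.05 s, during which the arm holds its last target.

## Task

Preset the trombone phase shifter to its red marker: swing the orange-tipped clamp lever all the way over to free the drive, wind the slide with the round black knob, a little at a time, until the pointer's tip lines up with the tip of the red marker, then swing the lever all the way back to lock it there. Move the slide by the knob only, never by pushing on the slide, tubes or pointer themselves, and leave the loose things lying around it where they are.

Things in the scene. Friction and masses are not known exactly. Their poses are not given: they have to be found in the camera images.
- shifter: The phase shifter, fixed to the bench: grey base plate 235 x 365 mm, two brass tubes sliding as a trombone, a dark gear head (top 72 mm above the bench, centred at x -82, y -27 mm, 78 x 118 mm) carrying knob and lever on the robot's side, a white scale with 5 mm divisions on the far side. Origin: under the plate's middle, on the bench. x: from gear head to scale; y: along the slide; z: up.
- knob_grip (a point): Centre of the black fluted round drive knob's grip, on its vertical axis, 106 mm above the bench; 41 mm diameter, 81 to 122 mm above the bench, over a steel skirt of 52 mm diameter. Light drag (0.05 N m) when the clamp is free, heavy when clamped; stays where left. Anticlockwise from above moves the pointer to the shifter's +y, 14 mm per radian. End to end takes over a turn: re-grip as needed.
- carriage (a joint): Position of the slide (brass tubes, end block, toothed rack, pointer; up to 65 mm above the bench, all at x above -75 mm in the shifter's frame) along the shifter's y, in m; 0 at mid-stroke, stops at -0.058 and +0.058. The knob drives it.
- pointer_tip (a point): Tip of the black pointer, 3 mm wide, on the slide: it lies over the white scale and points to the shifter's +x, towards the markers; 56.5 mm above the bench.
- red_marker_tip (a point): Tip of the red marker, a 10 mm wide clip with a 3 mm wide nose pointing at the scale, fixed on the far edge of the scale; its axes are the shifter's. The pointer's tip passes 1 mm short of the nose; on the mark their y in the shifter's frame are the same.
- yellow_marker_tip (a point): Tip of the like, yellow marker: another band's setting, not wanted now. The red and yellow ones may lie either way round, one on each side of the pointer.
- clamp (a joint): Angle of the clamp lever in rad: 0 = clamped (at its stop, the arm pointing to the shifter's -x), 1.2 = free (at its other stop). It grows anticlockwise seen from above, drags about 0.1 N m and stays where it is left. The brake shoe leaves the knob skirt beyond about 0.3.
- lever_grip (a point): Centre of the lever's orange upright grip, a round post 13 mm in diameter (waist 11 mm) on the end of the lever, from 75 to 114 mm above the bench (this point 102 mm); it goes round the lever's pivot at 60 mm radius. The lever's flat arm, 9 mm wide, runs to it at 75 to 80 mm above the bench.
- lever_pivot (a point): Point on the lever's vertical hinge axis, at the height of lever_grip; 58 mm from the knob's axis, on its -y side in the shifter's frame. The hub there is 22 mm across and only 80 mm high above the bench.
- module_center (a point): Loose black filter module, 70 x 36 x 16 mm with brass end connectors, lying on the bench; its centre. To be left alone.
- wrench_grip (a point): Loose steel wrench, 130 mm long, lying on the bench; middle of its handle. To be left alone.
- load: Loose steel coaxial load, 28 mm diameter, 46 mm tall, standing on the bench; origin under its foot. To be left alone.
- parts_box: Loose clear box with connectors in it, 100 x 140 x 35 mm; origin under its centre. To be left alone.

How it is judged:
On the way, in this order (a step that is already met when the one before it is completed fails the run):
1. the clamp lever is swung over to free (beyond 0.9 rad) (value of joint clamp above 0.9 rad), for 0.1 s.
2. with the clamp free, the pointer stands still within 2 mm of the red marker along the scale (y of pointer_tip in the frame of red_marker_tip between -0.002 and 0.002 m and value of joint clamp above 0.5 rad and velocity of joint carriage between -0.004 and 0.004 m/s), for 0.3 s.
At the end, for the whole second after the job is handed in: The pointer's tip stands still within 2 mm of the red marker's tip along the scale and the clamp lever is back at its clamped stop (within 0.15 rad) (y of pointer_tip in the frame of red_marker_tip between -0.002 and 0.002 m and value of joint clamp below 0.15 rad and velocity of joint carriage between -0.004 and 0.004 m/s); the robot touches nothing.
It fails at once if the robot pushes on the slide, its tubes, rack or pointer (more than 3 N) (contact force between any of the fingers, the arm and carriage above 3 N).
It fails at once if a loose thing beside the work is shifted by more than 15 mm (distance of any of module_center, wrench_grip, load, parts_box from where it was at the start of the episode above 0.015 m).
It also fails if it takes over 72 s, if anything falls off the work surface, if the arm or the gripper's body presses on something with over 40 N, if the wrist force passes 120 N, or if a joint passes its speed limit or range.

## Working session

There is one attempt and no reset: what is moved stays moved. The work goes in short steps, Python scripts to look and compute and a tool call to move; the robot and the scene stay as the last step left them, time stands still between calls to the robot, and variables do not carry over. Pictures are saved under pics/ and viewed, and the job is handed in when it is done.

Besides the shell and the picture viewer there is one more tool, called after ">>>" as name(argument=value, ...) on one line, values as JSON. step_arm: Moves the arm, as the interface text tells. Its arguments: {"type":"object","properties":{"commands":{"type":"array"}},"required":["commands"]}

```bash
ls; mkdir -p pics; python3 - <<'E'
from bench import ctrl
import cv2,numpy as np
print(ctrl.get_obs())
for n in ["scene","side"]:
    p,d=ctrl.camera(n); cv2.imwrite(f"pics/{n}0.png",p); np.savez(f"{n}0.npz",p=p,d=d)
    c=ctrl.get_calibration(n);print(n,c)
    for th in ["knob_grip","lever_grip","lever_pivot","red_marker_tip","yellow_marker_tip","pointer_tip","shifter"]:
        for r in ctrl.boxes_of(th,n)[:2]:
            print(th,round(r["p"],2),np.round(c["R"].T@(np.array(r["point"])-c["t"]),4))
E
```

```text
pics
{'time_s': 0.0, 'q': array([ 9.39722270e-01,  1.81533081e-01,  1.60801632e+00, -1.28702279e-05,
        1.35377614e+00, -2.06309331e-01]), 'dq': array([ 0.00047056, -0.00176796,  0.00071049,  0.00291281, -0.000495  ,
        0.00076127]), 'joint_efforts': array([-1.96423271e-04, -4.44861245e+01, -3.51339912e+01, -2.88830179e-04,
        9.05823457e-03,  1.61025275e-05]), 'eef_pos': array([0.23662262, 0.52345307, 0.2303846 ]), 'eef_rot': array([-0.59393585,  0.59438348,  0.38280143, -0.38394212]), 'wrist_force': array([-0.22759204, -1.18655898, -0.44210853]), 'torque': array([ 0.05319049, -0.03318426, -0.00795473]), 'opening': 1.0006450176383928}
scene {'intrinsics': array([[502.07782623,   0.        , 327.18187762],
       [  0.        , 502.07782623, 195.53569954],
       [  0.        ,   0.        ,   1.        ]]), 'D': array([0.03758011, 0.        , 0.        , 0.        , 0.        ]), 'R': array([[-0.80777931,  0.58935984, -0.01214776],
       [ 0.32352477,  0.42600975, -0.84489491],
       [-0.49277207, -0.68641873, -0.53479437]]), 't': array([ 0.44620599, -0.10952207,  1
[... 319 characters left out ...]
0.1349 0.0174]
side {'intrinsics': array([[407.71149976,   0.        , 321.59121437],
       [  0.        , 407.71149976, 192.09030768],
       [  0.        ,   0.        ,   1.        ]]), 'D': array([0.03029098, 0.        , 0.        , 0.        , 0.        ]), 'R': array([[ 0.87507828, -0.48397377,  0.00271842],
       [-0.34526326, -0.6281907 , -0.69725872],
       [ 0.33916262,  0.6092174 , -0.7168144 ]]), 't': array([-0.48221719,  0.26364209,  0.95198083])}
knob_grip 0.66 [0.5046 0.0861 0.1054]
lever_grip 0.48 [0.4757 0.0367 0.0802]
lever_pivot 0.62 [0.5948 0.1342 0.0633]
lever_pivot 0.45 [0.4742 0.0415 0.0815]
pointer_tip 0.59 [0.5944 0.1356 0.0629]
shifter 0.66 [0.5666 0.0496 0.0246]
```

View pics/scene0.png

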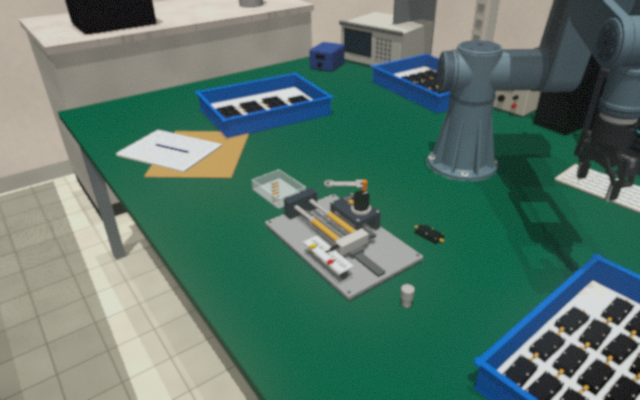

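View pics/side0.png

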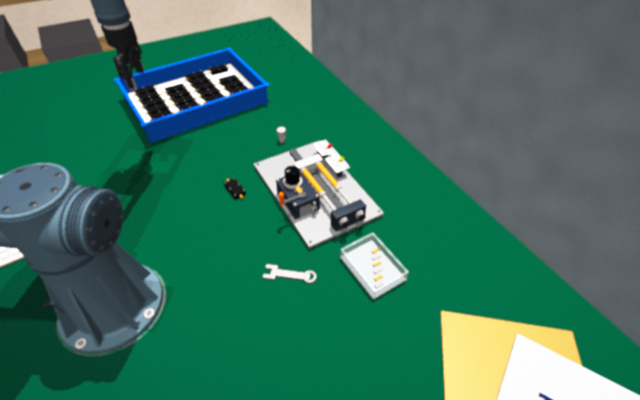

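```bash
cat > h.py <<'E'
import cv2,numpy as np
from bench import ctrl
from scipy.spatial.transform import Rotation as Ro
def proj(c,X):
    r,_=cv2.Rodrigues(np.asarray(c["R"])); return cv2.projectPoints(np.asarray(X,float).reshape(-1,3),r,np.asarray(c["t"],float),np.asarray(c["intrinsics"]),np.asarray(c["D"]))[0].reshape(-1,2)
def atz(c,uv,z):
    uv=np.asarray(uv,float).reshape(-1,1,2)
    n=cv2.undistortPoints(uv,np.asarray(c["intrinsics"]),np.asarray(c["D"])).reshape(-1,2)
    ra=np.c_[n,np.ones(len(n))]@c["R"]; o=-np.asarray(c["R"]).T@c["t"]
    return o+ra*((z-o[2])/ra[:,2])[:,None]
def crop(p,x0,y0,x1,y1,f,name):
    cv2.imwrite(name,cv2.resize(p[y0:y1,x0:x1],None,fx=f,fy=f,interpolation=cv2.INTER_CUBIC))
E
python3 - <<'E'
from h import *
p=np.load("scene0.npz")["p"];crop(p,245,160,445,310,4,"pics/s1.png")
p=np.load("side0.npz")["p"];crop(p,220,115,420,265,4,"pics/s2.png")
print(ctrl.get_calibration("wrist"))
E
```

```text
{'intrinsics': array([[312.81417098,   0.        , 325.10883572],
       [  0.        , 312.81417098, 200.83412224],
       [  0.        ,   0.        ,   1.        ]]), 'D': array([0.0064574, 0.       , 0.       , 0.       , 0.       ]), 'R': array([[ 4.10528560e-01,  9.11847554e-01, -5.83254317e-04],
       [ 8.71725821e-01, -3.92277295e-01,  2.93619850e-01],
       [ 2.67507745e-01, -1.21047772e-01, -9.55922091e-01]]), 't': array([-0.57522945, -0.03997095,  0.38069582])}
```

View pics/s1.png

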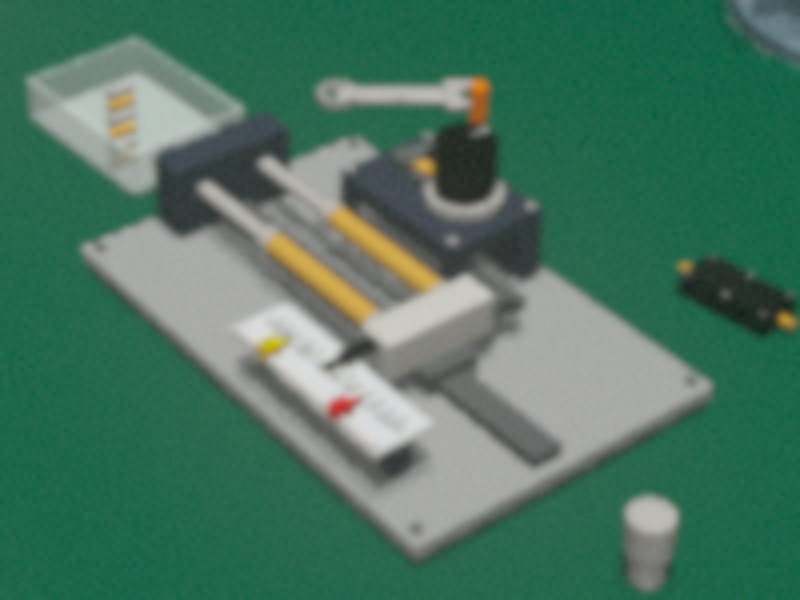

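View pics/s2.png

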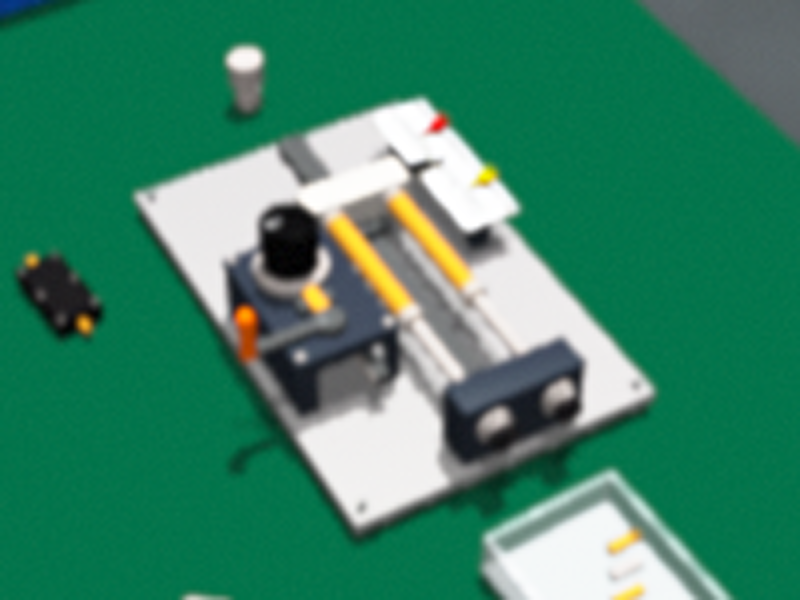

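```bash
python3 - <<'E'
from h import *
for n,off,C in [("side",(220,115),[(135,193),(422,98),(655,390),(358,528)]),("scene",(245,160),[(712,388),(418,555),(82,248),(350,138)])]:
    c=ctrl.get_calibration(n)
    for z in [.008,.012]:
        P=atz(c,np.array(C)/4+off,z)[:,:2]
        print(n,z,P.round(3).tolist(),"edges",[round(float(np.linalg.norm(P[i]-P[i-1])),3) for i in range(4)],"ctr",P.mean(0))
        d=(P[0]+P[1]-P[2]-P[3]); print("yaw(y axis)",np.degrees(np.arctan2(-d[0],d[1])))
E
```

```text
side 0.008 [[0.471, 0.297], [0.728, 0.292], [0.711, -0.071], [0.473, -0.076]] edges [0.373, 0.257, 0.364, 0.238] ctr [0.59557267 0.11043927]
yaw(y axis) -1.1347984150715444
side 0.012 [[0.469, 0.292], [0.725, 0.288], [0.708, -0.074], [0.472, -0.079]] edges [0.371, 0.256, 0.362, 0.237] ctr [0.59368585 0.106911  ]
yaw(y axis) -1.1347984150715607
scene 0.008 [[0.462, 0.279], [0.698, 0.285], [0.699, -0.087], [0.467, -0.089]] edges [0.369, 0.236, 0.372, 0.231] ctr [0.5816582  0.09694648]
yaw(y axis) 0.43576443878218113
scene 0.012 [[0.466, 0.282], [0.701, 0.288], [0.701, -0.082], [0.471, -0.084]] edges [0.367, 0.235, 0.37, 0.23] ctr [0.58485169 0.10112179]
yaw(y axis) 0.43576443878217236
```

```bash
python3 - <<'E'
from h import *
c=ctrl.get_calibration("wrist");o=ctrl.get_obs()
print("cam pos",-c["R"].T@c["t"], "axis",c["R"][2])
q=o["eef_rot"];R=Ro.from_quat(q[[1,2,3,0]]).as_matrix();print(R.round(3)); print("cam in tool",R.T@(-c["R"].T@c["t"]-o["eef_pos"]), R.T@c["R"].T)
E
```

```text
cam pos [0.16915275 0.55492425 0.3753163 ] axis [ 0.26750774 -0.12104777 -0.95592209]
[[ 0.412  0.    -0.911]
 [ 0.911 -0.     0.412]
 [-0.    -1.    -0.   ]]
cam in tool [ 0.00029985 -0.14402481  0.07457384] [[ 9.99998236e-01  1.87837230e-03 -9.21375541e-06]
 [ 5.60314283e-04 -2.93608263e-01  9.55925663e-01]
 [ 1.79287906e-03 -9.55923982e-01 -2.93608797e-01]]
```

>>> step_arm(commands=[[0,0,0,-0.507,-0.037,-0.824,0.45],[0,0,0,-0.507,-0.037,-0.824,0.45],[0,0,0,-0.507,-0.037,-0.824,0.45],[0,0,0,-0.507,-0.037,-0.824,0.45],[0,0,0,-0.507,-0.037,-0.824,0.45],[0,0,0,-0.507,-0.037,-0.824,0.45],[0,0,0,-0.507,-0.037,-0.824,0.45],[0,0,0,-0.507,-0.037,-0.824,0.45],[0,0,0,-0.507,-0.037,-0.824,0.45]])

```text
time_s: 1.7
eef_pos: [0.3838, 0.3065, 0.2415]
eef_rot: [-0.594, 0.594, 0.384, -0.383]
wrist_force: [-0.1, 0.2, -0.6]
opening: 0.45
```

>>> step_arm(commands=[[0,0,0,-0.507,-0.037,-0.824,0.45],[0,0,0,-0.507,-0.037,-0.824,0.45],[0,0,0,-0.507,-0.037,-0.824,0.45],[0,0,0,-0.507,-0.037,-0.824,0.45],[0,0,0,-0.507,-0.037,-0.824,0.45],[0,0,0,-0.507,-0.037,-0.824,0.45],[0,0,0,-0.507,-0.037,-0.824,0.45],[0,0,0,-0.507,-0.037,-0.824,0.45],[0,0,0,-0.507,-0.037,-0.824,0.45]])

```text
time_s: 2.6
eef_pos: [0.5301, 0.09, 0.2514]
eef_rot: [-0.594, 0.594, 0.383, -0.383]
wrist_force: [1.0, 1.1, -1.4]
opening: 0.451
```

>>> step_arm(commands=[[0,1,0,0,0,0,0.45],[0,1,0,0,0,0,0.45],[0,1,0,0,0,0,0.45],[0,1,0,0,0,0,0.45],[0,1,0,0,0,0,0.45],[0,1,0,0,0,0,0.45],[0,1,0,0,0,0,0.45],[0,1,0,0,0,0,0.45],[0,1,0,0,0,0,0.45],[0,1,0,0,0,0,0.45]])

```text
time_s: 3.6
eef_pos: [0.5295, 0.0911, 0.2513]
eef_rot: [-0.706, 0.706, 0.033, -0.033]
wrist_force: [0.7, 0.3, 0.1]
opening: 0.448
```

>>> step_arm(commands=[[0,1,0,0,0,0,0.45],[0,1,0,0,0,0,0.45],[0,1,0,0,0,0,0.45],[0,1,0,0,0,0,0.45],[0,1,0,0,0,0,0.45],[0,1,0,0,0,0,0.45],[0,1,0,0,0,0,0.45],[0,1,0,0,0,0,0.45]])

```text
time_s: 4.4
eef_pos: [0.5296, 0.0911, 0.2513]
eef_rot: [0.659, -0.659, 0.257, -0.257]
wrist_force: [-0.5, 0.2, -0.6]
opening: 0.452
```

>>> step_arm(commands=[[0,1,0,0,0,0,0.45],[0,1,0,0,0,0,0.45],[0,1,0,0,0,0,0.45],[0,1,0,0,0,0,0.45],[0,1,0,0,0,0,0.45],[0,1,0,0,0,0,0.45],[0,1,0,0,0,0,0.45],[0,1,0,0,0,0,0.45],[0,0,0,0,0,0,0.45],[0,0,0,0,0,0,0.45]])

```text
time_s: 5.4
eef_pos: [0.5295, 0.0911, 0.2513]
eef_rot: [-0.499, 0.499, -0.501, 0.501]
wrist_force: [0.4, 1.2, -0.1]
opening: 0.45
```

```bash
cat > look.py <<'E'
import sys
from h import *
n=sys.argv[1]
o=ctrl.get_obs();c=ctrl.get_calibration("wrist")
p,d=ctrl.camera("wrist");cv2.imwrite(f"pics/{n}.png",p);np.savez(n+".npz",p=p,d=d,R=c["R"],t=c["t"],K=c["intrinsics"],D=c["D"])
c={k:np.asarray(v) for k,v in c.items()}
q=o["eef_rot"];R=Ro.from_quat(q[[1,2,3,0]]).as_matrix()
print(o["time_s"],"eef",o["eef_pos"].round(4),"toolx ang",np.degrees(np.arctan2(R[1,0],R[0,0])).round(2),"ydown",R[:,1].round(3),"q",o["q"].round(3),"op",round(o["opening"],3),"F",o["wrist_force"].round(1))
for th in sys.argv[2:]:
    for r in ctrl.boxes_of(th,"wrist")[:2]:
        P=np.array(r["point"]);print(th,round(r["p"],2),(c["R"].T@(P-c["t"])).round(4),proj({**c,"R":np.eye(3),"t":np.zeros(3)},P).round(1))
E
python3 look.py w1 knob_grip lever_grip lever_pivot pointer_tip red_marker_tip yellow_marker_tip shifter
```

```text
5.4 eef [0.5295 0.0911 0.2513] toolx ang -90.19 ydown [ 0.  0. -1.] q [-0.051  0.079  1.679  0.     1.383  1.523] op 0.45 F [ 0.4  1.2 -0.1]
knob_grip 0.86 [0.5209 0.095  0.1204] [[320.6 200.4]]
knob_grip 0.74 [0.3835 0.2253 0.0186] [[226.1 275.7]]
lever_grip 0.84 [0.5067 0.035  0.0805] [[378.2 202.2]]
lever_pivot 0.59 [0.5062 0.0398 0.0831] [[374.  203.4]]
pointer_tip 0.73 [0.5983 0.1449 0.0621] [[272.3 111.5]]
pointer_tip 0.53 [0.5045 0.0368 0.0829] [[376.7 204.8]]
red_marker_tip 0.51 [0.6927 0.2034 0.0583] [[205.7   7.4]]
red_marker_tip 0.31 [ 0.3989 -0.1322  0.0036] [[486.  259.8]]
yellow_marker_tip 0.79 [0.6885 0.1303 0.0603] [[283.  12.]]
shifter 0.87 [0.6045 0.0951 0.0191] [[321.3 105.2]]
shifter 0.65 [ 0.3996 -0.1298  0.0073] [[485.7 260.7]]
```

View pics/w1.png

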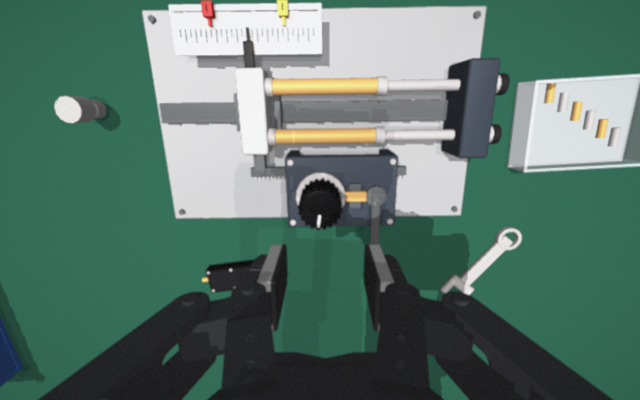

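```bash
python3 - <<'E'
from h import *
p=np.load("w1.npz")["p"];crop(p,270,140,420,252,5,"pics/w1a.png");crop(p,160,0,330,70,4.5,"pics/w1b.png")
E
```

```text
(no output)
```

View pics/w1a.png

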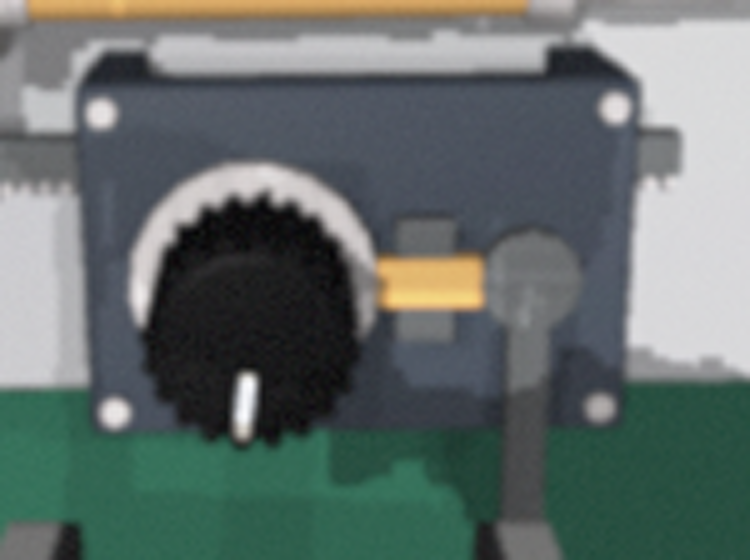

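View pics/w1b.png

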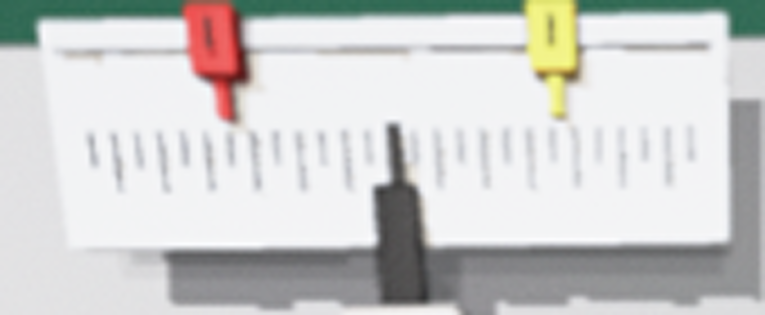

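```bash
cat > pt.py <<'E'
from h import *
def cal(n):
    z=np.load(n+".npz");return dict(R=z["R"],t=z["t"],intrinsics=z["K"],D=z["D"])
E
python3 - <<'E'
from pt import *
c=cal("w1")
f=lambda u,z:atz(c,u,z)[0].round(4)
a=lambda x,y:(270+x/5,140+y/5)
print("hub",f(a(533,280),.080));print("knob",f(a(253,336),.122)); print("skirt",f(a(253,287),.081))
S=[f(a(*s),.072) for s in [(101,113),(614,107),(600,408),(115,413)]];print("screws",S,np.mean(S,0))
d=S[0]-S[1]+S[3]-S[2];print("yaw",np.degrees(np.arctan2(-d[0],d[1])))
b=lambda x,y:(160+x/4.5,y/4.5)
r,p,y=f(b(229,120),.0565),f(b(392,126),.0565),f(b(559,117),.0565);print("red",r,"ptr",p,"yel",y)
print("plate",[f(u,.010) for u in [(144,12),(486,7),(469,215),(178,218)]])
s0,s1=f(b(66,52),.053),f(b(700,46),.053);d=s0-s1;print("scale yaw",np.degrees(np.arctan2(-d[0],d[1])))
E
```

```text
hub [0.5134 0.0369 0.08  ]
knob [0.5148 0.0951 0.122 ]
skirt [0.5122 0.0956 0.081 ]
screws [array([0.5474, 0.1272, 0.072 ]), array([0.5485, 0.0204, 0.072 ]), array([0.4816, 0.0194, 0.072 ]), array([0.4806, 0.1264, 0.072 ])] [0.514525 0.07335  0.072   ]
yaw 0.5627561637014219
red [0.6769 0.2009 0.0565] ptr [0.6758 0.1661 0.0565] yel [0.6775 0.1301 0.0565]
plate [array([0.7009, 0.2867, 0.01  ]), array([ 0.7053, -0.0832,  0.01  ]), array([ 0.4672, -0.0968,  0.01  ]), array([0.4637, 0.2832, 0.01  ])]
scale yaw 0.5070290609147667
```

>>> step_arm(commands=[[0,-0.1,0,0.456,0,-0.632,0.45],[0,0,0,0.456,0,-0.632,0.45],[0,0,0,0.456,0,-0.632,0.45],[0,0,0,0.456,0,-0.632,0.45],[0,0,0,0,0.8,0,0.45],[0,0,0,0,0.8,0,0.45],[0,0,0,0,0.8,0,0.45],[0,0,0,0,0,0,0.45],[0,0,0,0,0,0,0.45]])

```text
time_s: 6.7
eef_pos: [0.4538, 0.0362, 0.1796]
eef_rot: [-0.501, 0.501, -0.499, 0.499]
wrist_force: [0.9, -0.0, 0.6]
opening: 0.451
```

```bash
python3 look.py w2 lever_grip knob_grip
```

```text
6.7 eef [0.4538 0.0362 0.1796] toolx ang -89.73 ydown [-0.001  0.    -1.   ] q [-0.182 -0.037  1.949  0.     1.23   1.384] op 0.451 F [ 0.9 -0.   0.6]
lever_grip 0.79 [0.4922 0.0382 0.0853] [[322.7 155.2]]
lever_grip 0.2 [0.513  0.0908 0.1213] [[239.2 130.4]]
knob_grip 0.71 [0.5081 0.09   0.1218] [[240.9 138.5]]
```

View pics/w2.png

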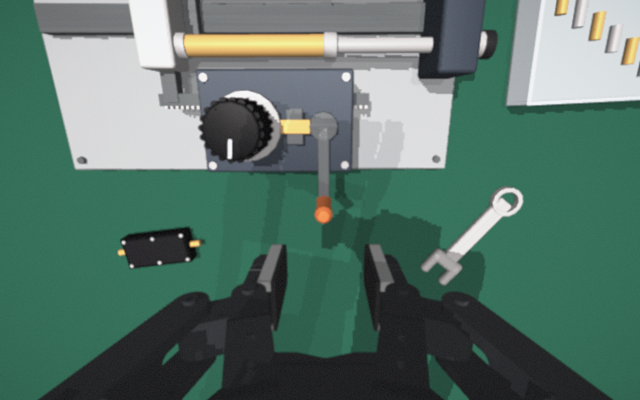

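```bash
python3 - <<'E'
from pt import *
c=cal("w2")
print("post",atz(c,(323.5,214.5),.114),"hub",atz(c,(323,126),.080))
E
```

```text
post [[0.45445372 0.0372879  0.114     ]] hub [[0.51355179 0.03809681 0.08      ]]
```

>>> step_arm(commands=[[0,0,0,-0.007,0.788,0,0.45],[0,0,0,-0.007,0.788,0,0.45],[0,0,0,-0.007,0.788,0,0.45],[0,0,0,-0.007,0.788,0,0.45],[0,0,0,0,0,0,0.45],[0,0,0,0,0,0,0.0],[0,0,0,0,0,0,0.0],[0,0,0,0,0,0,0.0],[0,0,0,0,0,0,0.0]])

```text
time_s: 7.75
eef_pos: [0.4551, 0.0368, 0.0863]
eef_rot: [0.502, -0.501, 0.498, -0.5]
wrist_force: [-2.2, 0.5, 7.6]
opening: 0.123
```

>>> step_arm(commands=[[0,-1,0,0.209,0,0.011,0],[0,-1,0,0.209,0,0.011,0],[0,-1,0,0.209,0,0.011,0],[0,-1,0,0.209,0,0.011,0],[0,0,0,0,0,0,0]])

```text
time_s: 8.25
eef_pos: [0.4612, 0.0122, 0.0863]
eef_rot: [0.595, -0.593, 0.382, -0.385]
wrist_force: [2.7, 2.0, 7.4]
opening: 0.124
```

>>> step_arm(commands=[[0,-1,0,0.209,0,0.011,0],[0,-1,0,0.209,0,0.011,0],[0,-1,0,0.209,0,0.011,0],[0,-1,0,0.209,0,0.011,0],[0,-1,0,0.209,0,0.011,0],[0,-1,0,0.209,0,0.011,0],[0,-1,0,0.209,0,0.011,0],[0,0,0,0,0,0,0]])

```text
time_s: 9.05
eef_pos: [0.4917, -0.016, 0.0862]
eef_rot: [0.693, -0.691, 0.144, -0.147]
wrist_force: [3.6, 10.0, 9.1]
opening: 0.12
```

>>> step_arm(commands=[[0,-0.4,0,0.08,0,0.002,0],[0,0,0,0,0,0,0]])

```text
time_s: 9.25
eef_pos: [0.4926, -0.0163, 0.0861]
eef_rot: [0.696, -0.694, 0.131, -0.132]
wrist_force: [-0.9, 10.6, 10.6]
opening: 0.12
```

>>> step_arm(commands=[[0,0,0,0,0,0,0.45],[0,0,0,0,0,0,0.45],[0,0,0,0,0,0,0.45],[0,0,0,0,-0.5,0,0.45],[0,0,0,0,-0.9,0,0.45],[0,0,0,0,-0.9,0,1],[0,0,0,0,0,0,1],[0,0,0,0,0,0,1]])

```text
time_s: 10.05
eef_pos: [0.492, -0.0188, 0.1539]
eef_rot: [-0.695, 0.695, -0.131, 0.132]
wrist_force: [-0.1, -0.6, -0.9]
opening: 0.932
```

```bash
cat > to.py <<'E'
import sys
from h import *
o=ctrl.get_obs();q=o["eef_rot"];R=Ro.from_quat(q[[1,2,3,0]]).as_matrix()
T=np.array(list(map(float,sys.argv[1:4])))
print("t",o["time_s"],o["eef_pos"].round(4),"ang",np.degrees(np.arctan2(R[1,0],R[0,0])).round(2),"units xyz",(R.T@(T-o["eef_pos"])/.03).round(3),"q6",o["q"][5].round(3),"op",round(o["opening"],3),"F",o["wrist_force"].round(1))
E
python3 to.py .5137 .0955 .083; python3 look.py w3 lever_grip
```

```text
t 10.05 [ 0.492  -0.0188  0.1539] ang -21.39 units xyz [-0.717  2.361  3.81 ] q6 0.094 op 0.932 F [-0.1 -0.6 -0.9]
10.05 eef [ 0.492  -0.0188  0.1539] toolx ang -21.39 ydown [ 0.001 -0.    -1.   ] q [-0.28   0.082  1.884 -0.     1.174  0.094] op 0.932 F [-0.1 -0.6 -0.9]
lever_grip 0.58 [0.5029 0.0152 0.0817] [[321.2 163.8]]
lever_grip 0.19 [0.3768 0.1852 0.0155] [[94.3  7. ]]
```

View pics/w3.png

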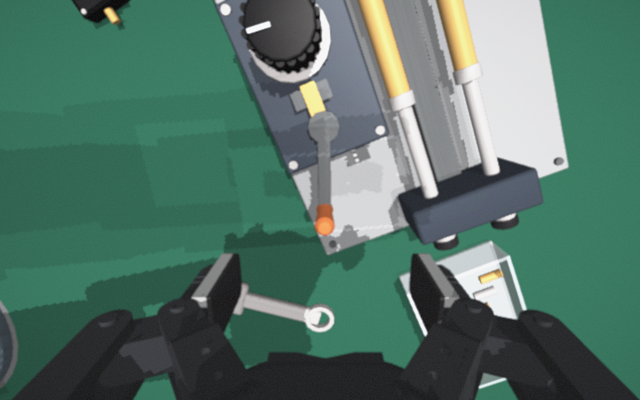

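```bash
python3 - <<'E'
from pt import *
c=cal("w3")
P,H=atz(c,(324.5,226),.114)[0],atz(c,(322,127),.080)[0]
print(P,H,np.degrees(np.arctan2(*(P-H)[[1,0]]))%360-180.5)
E
```

```text
[ 0.49275427 -0.01697239  0.114     ] [0.51248694 0.03823921 0.08      ] 69.83307621931777
```

>>> step_arm(commands=[[0,0,0,-0.143,0,0.762,1],[0,0,0,-0.143,0,0.762,1],[0,0,0,-0.143,0,0.762,1],[0,0,0,-0.143,0,0.762,1],[0,0,0,-0.143,0,0.762,1],[0,0,0,0,0.787,0,1],[0,0,0,0,0.787,0,1],[0,0,0,0,0.787,0,1],[0,0,0,0,0,0,1]])

```text
time_s: 11.05
eef_pos: [0.5095, 0.0959, 0.0783]
eef_rot: [-0.694, 0.695, -0.134, 0.128]
wrist_force: [0.0, -0.1, -0.5]
opening: 0.998
```

>>> step_arm(commands=[[0,0,0,0,0,0,0.3],[0,0,0,0,0,0,0.3],[0,0,0,0,0,0,0.3],[0,0,0,0,0,0,0.3],[0,0,0,0,0,0,0.3]])

```text
time_s: 11.55
eef_pos: [0.5128, 0.0963, 0.0845]
eef_rot: [0.695, -0.695, 0.131, -0.13]
wrist_force: [-8.3, 2.3, 10.5]
opening: 0.463
```

>>> step_arm(commands=[[0,-1,0,0,0,0,0.3],[0,-1,0,0,0,0,0.3],[0,-1,0,0,0,0,0.3],[0,-1,0,0,0,0,0.3],[0,0,0,0,0,0,0.3]])

```text
time_s: 12.05
eef_pos: [0.5127, 0.0963, 0.0845]
eef_rot: [0.707, -0.707, -0.017, 0.018]
wrist_force: [-8.4, 1.4, 10.2]
opening: 0.457
```

```bash
python3 to.py .5137 .0955 .083; python3 - <<'E'
from h import *
p,d=ctrl.camera("side");crop(p,220,115,420,265,4,"pics/s3.png")
E
```

```text
t 12.05 [0.5127 0.0963 0.0845] ang 2.85 units xyz [ 0.032  0.049 -0.03 ] q6 -0.092 op 0.457 F [-8.4  1.4 10.2]
```

View pics/s3.png

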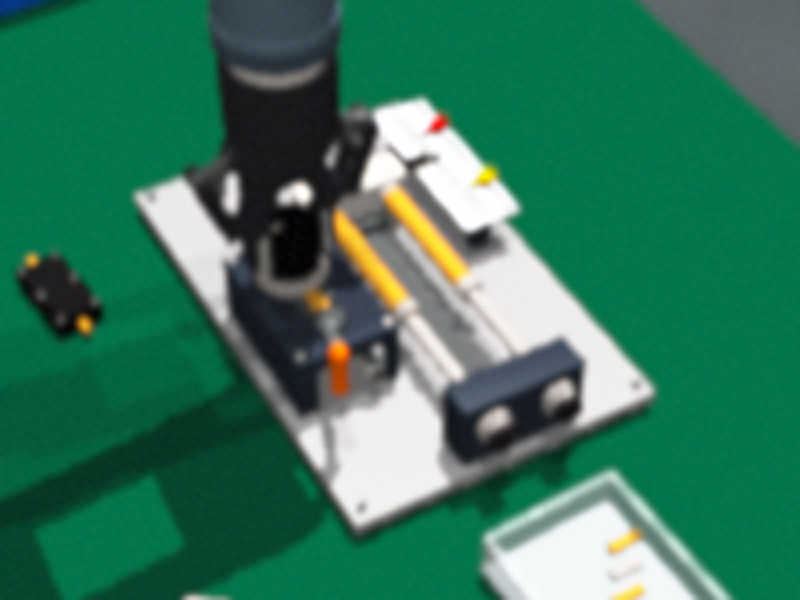

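>>> step_arm(commands=[[0,-1,0,0,0,0,0.3],[0,-1,0,0,0,0,0.3],[0,-1,0,0,0,0,0.3],[0,-1,0,0,0,0,0.3],[0,-1,0,0,0,0,0.3],[0,-1,0,0,0,0,0.3],[0,-1,0,0,0,0,0.3],[0,-1,0,0,0,0,0.3],[0,-1,0,0,0,0,0.3],[0,0,0,0,0,0,0.3]])

```text
time_s: 13.1
eef_pos: [0.5126, 0.0963, 0.0845]
eef_rot: [0.622, -0.621, -0.336, 0.337]
wrist_force: [-8.9, 1.6, 10.9]
opening: 0.463
```

```bash
python3 to.py .5137 .0955 .083; python3 - <<'E'
from h import *
p,d=ctrl.camera("side");crop(p,290,115,390,190,8,"pics/s4.png")
E
```

```text
t 13.1 [0.5126 0.0963 0.0845] ang 56.85 units xyz [-0.     0.049 -0.045] q6 -1.035 op 0.463 F [-8.9  1.6 10.9]
```

View pics/s4.png

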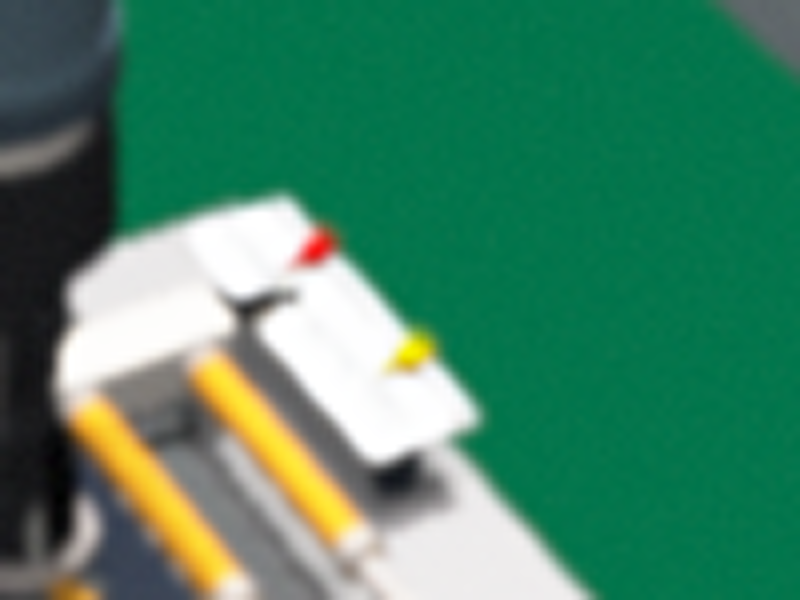

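>>> step_arm(commands=[[0,-1,0,0,0,0,0.3],[0,-1,0,0,0,0,0.3],[0,-1,0,0,0,0,0.3],[0,-1,0,0,0,0,0.3],[0,-1,0,0,0,0,0.3],[0,-1,0,0,0,0,0.3],[0,-1,0,0,0,0,0.3],[0,-1,0,0,0,0,0.3],[0,-1,0,0,0,0,0.3],[0,0,0,0,0,0,0.3]])

```text
time_s: 14.15
eef_pos: [0.5126, 0.0961, 0.0845]
eef_rot: [0.402, -0.401, -0.582, 0.583]
wrist_force: [-9.6, 0.2, 12.2]
opening: 0.461
```

```bash
python3 to.py .5137 .0955 .083; python3 - <<'E'
from h import *
p,d=ctrl.camera("side");crop(p,290,115,390,190,8,"pics/s5.png")
E
python3 look.py w4
```

```text
t 14.15 [0.5126 0.0961 0.0845] ang 110.85 units xyz [-0.031  0.049 -0.028] q6 -1.977 op 0.461 F [-9.6  0.2 12.2]
14.2 eef [0.5126 0.0961 0.0845] toolx ang 110.72 ydown [-0.002  0.    -1.   ] q [-0.043  0.25   1.852  0.     1.041 -1.975] op 0.46 F [-9.8  0.6 12.3]
```

View pics/s5.png

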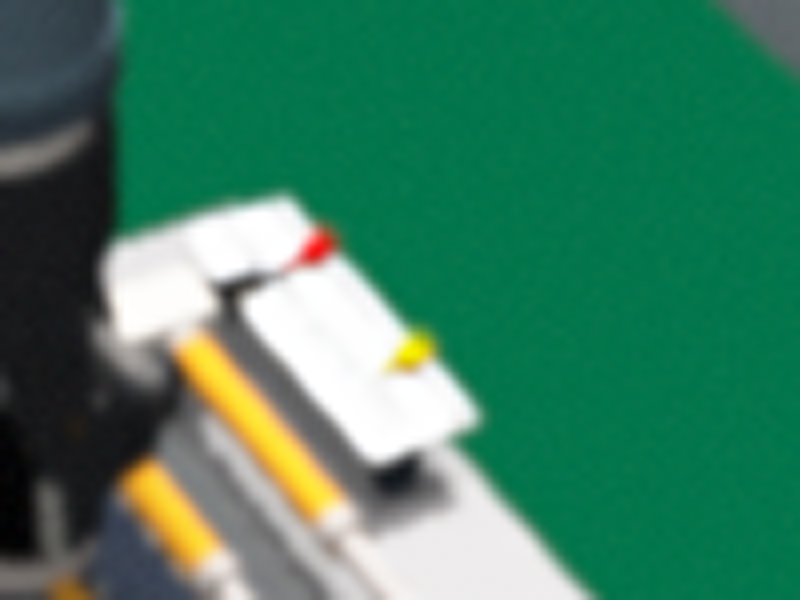

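View pics/w4.png

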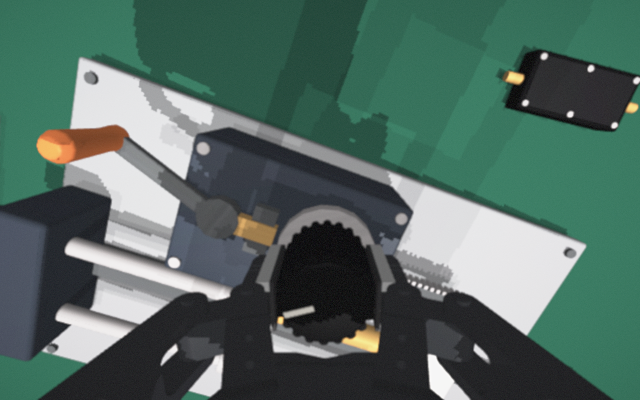

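>>> step_arm(commands=[[0,-0.5,0,0,0,0,0.3],[0,-0.5,0,0,0,0,0.3],[0,-0.5,0,0,0,0,0.3],[0,0,0,0,0,0,0.3],[0,0,0,0,0,0,0.3],[0,0,0,0,0,0,1],[0,0,0,0,0,0,1],[0,0,0,0,0,0,1],[0,0,0,0,0,0,1],[0,0,0,0,0,0,1]])

```text
time_s: 15.25
eef_pos: [0.5137, 0.0957, 0.0829]
eef_rot: [-0.355, 0.355, 0.611, -0.611]
wrist_force: [-0.1, -0.1, 0.2]
opening: 1.001
```

```bash
python3 to.py .70 .17 .26
```

```text
t 15.25 [0.5137 0.0957 0.0829] ang 119.65 units xyz [-0.923 -5.901 -6.624] q6 -2.132 op 1.001 F [-0.1 -0.1  0.2]
```

>>> step_arm(commands=[[0,0,0,0,-0.85,0,1],[0,0,0,0,-0.85,0,1],[0,0,0,0,-0.85,0,1],[0,0,0,0,-0.85,0,1],[0,0,0,0,-0.85,0,1],[0,0,0,0,-0.85,0,1],[0,0,0,0,-0.8,0,1]])

```text
time_s: 15.95
eef_pos: [0.5135, 0.0957, 0.2611]
eef_rot: [-0.355, 0.356, 0.611, -0.611]
wrist_force: [0.0, 1.0, -0.7]
opening: 1.002
```

>>> step_arm(commands=[[0,0,0,-0.132,0,-0.946,1],[0,0,0,-0.132,0,-0.946,1],[0,0,0,-0.132,0,-0.946,1],[0,0,0,-0.132,0,-0.946,1],[0,0,0,-0.132,0,-0.946,1],[0,0,0,-0.132,0,-0.946,1],[0,0,0,-0.132,0,-0.946,1],[0,0,0,0,0,0,1],[0,0,0,0,0,0,1]])

```text
time_s: 16.85
eef_pos: [0.6995, 0.17, 0.2587]
eef_rot: [0.356, -0.355, -0.611, 0.612]
wrist_force: [-1.0, 0.2, -0.6]
opening: 1.002
```

```bash
python3 look.py w5 red_marker_tip pointer_tip; python3 - <<'E'
from pt import *
c=cal("w5");print(proj(c,[[.677,.201,.0565]]))
E
```

```text
16.85 eef [0.6995 0.17   0.2587] toolx ang 119.68 ydown [-0.002 -0.    -1.   ] q [ 0.074  0.484  1.161 -0.     1.498 -2.015] op 1.002 F [-1.   0.2 -0.6]
red_marker_tip 0.69 [0.688  0.1303 0.0586] [[298.9 148.1]]
red_marker_tip 0.66 [0.6919 0.2021 0.0597] [[353.2 183.1]]
pointer_tip 0.89 [0.5812 0.1712 0.062 ] [[384.   76.7]]
[[359.00938046 170.72736579]]
```

View pics/w5.png

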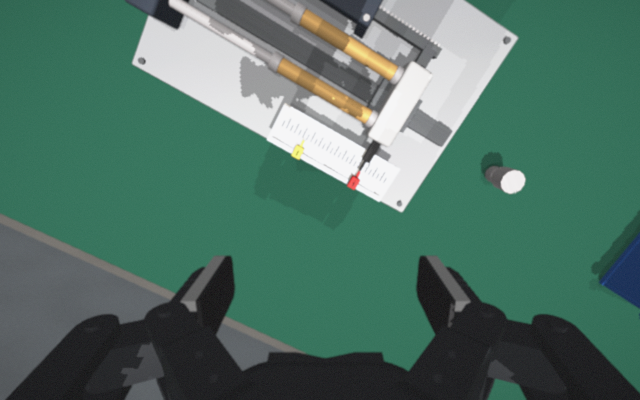

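```bash
python3 - <<'E'
from h import *
p=np.load("w5.npz")["p"];crop(p,310,130,410,205,8,"pics/w5a.png")
E
```

```text
(no output)
```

View pics/w5a.png

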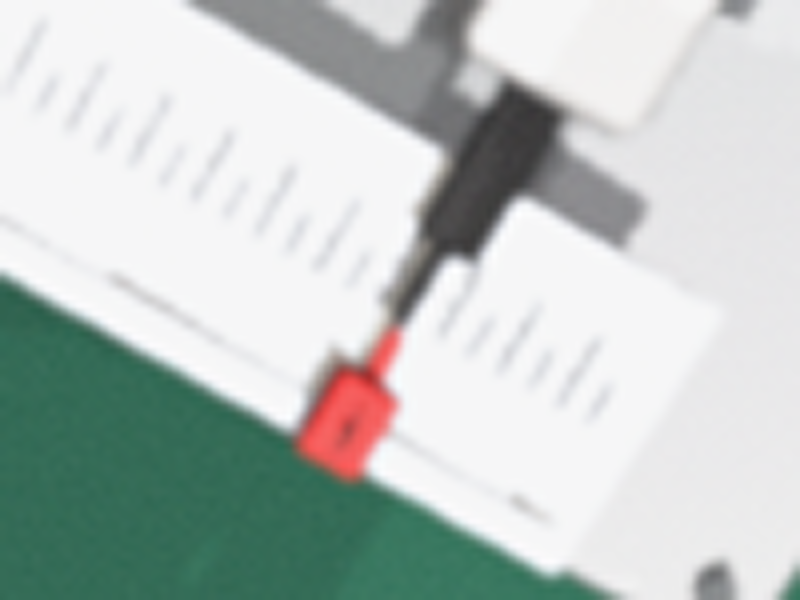

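```bash
python3 - <<'E'
from pt import *
c=cal("w5");th=np.radians(.5);Y=np.array([-np.sin(th),np.cos(th),0]);X=np.array([np.cos(th),np.sin(th),0])
p=np.load("w5.npz")["p"]
g=cv2.cvtColor(p,cv2.COLOR_BGR2HSV).astype(float)
# rectified top view at z=.0565 in shifter axes, 0.1 mm per px
O=np.array([.677,.201,.0565])
u=np.arange(-200,200)*1e-4
G=O+u[:,None,None]*X*1+u[None,:,None]*Y
m=proj(c,G).reshape(400,400,2).astype(np.float32)
im=cv2.remap(p,m[...,0],m[...,1],cv2.INTER_CUBIC);cv2.imwrite("pics/w5r.png",cv2.resize(im,None,fx=1.5,fy=1.5))
i=im.astype(float);dark=255-i.min(2)
for r in range(110,270,10):
    red=np.clip(i[r,:,2]-i[r,:,1],0,None)-20; blk=np.clip(150-i[r,:,2],0,None)
    red=np.clip(red,0,None);w=np.arange(400)
    print(round(u[r]*1e3,1),"red y",round(((red*w).sum()/red.sum()-200)/10,2) if red.sum()>500 else None,"blk",round(((blk*w).sum()/blk.sum()-200)/10,2) if blk.sum()>500 else None)
E
```

```text
-9.0 red y None blk -0.96
-8.0 red y None blk -0.95
-7.0 red y None blk -0.91
-6.0 red y None blk -0.88
-5.0 red y None blk -0.92
-4.0 red y None blk -0.97
-3.0 red y None blk -0.84
-2.0 red y None blk -0.62
-1.0 red y None blk None
0.0 red y 0.09 blk None
1.0 red y 0.19 blk None
2.0 red y 0.29 blk None
3.0 red y 0.32 blk None
4.0 red y 0.36 blk None
5.0 red y 0.42 blk None
6.0 red y 0.5 blk None
```

View pics/w5r.png

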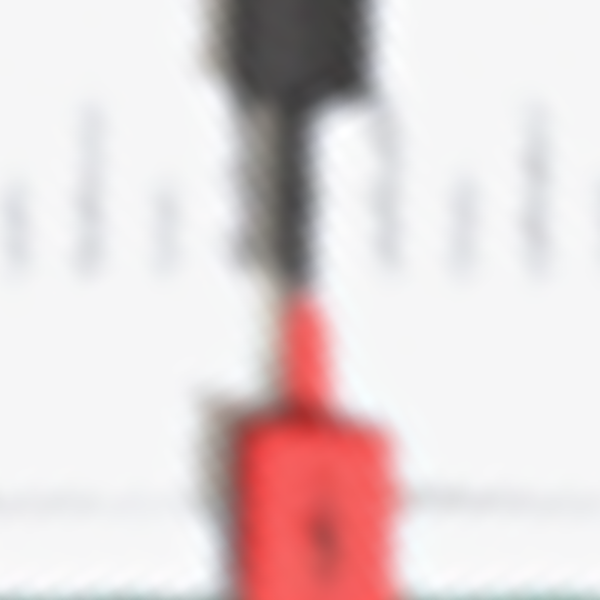

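```bash
python3 to.py .4926 -.0168 .18
```

```text
t 17.0 [0.6991 0.1697 0.2602] ang 119.65 units xyz [-1.997  2.674  9.057] q6 -2.015 op 0.999 F [-0.4 -1.1  1.2]
```

>>> step_arm(commands=[[0,0,0,-0.2,0.1,0.906,0.6],[0,0,0,-0.2,0.1,0.906,0.45],[0,0,0,-0.2,0.2,0.906,0.45],[0,0,0,-0.2,0.2,0.906,0.45],[0,0,0,-0.2,0.2,0.906,0.45],[0,0,0,-0.2,0.374,0.906,0.45],[0,0,0,-0.2,0.375,0.906,0.45],[0,0,0,-0.2,0.375,0.906,0.45],[0,0,0,-0.2,0.375,0.906,0.45],[0,0,0,-0.197,0.375,0.903,0.45]])

```text
time_s: 18.0
eef_pos: [0.4919, -0.0172, 0.1799]
eef_rot: [-0.355, 0.356, 0.611, -0.611]
wrist_force: [0.9, -0.9, -0.3]
opening: 0.451
```

>>> step_arm(commands=[[0,-1,0,0,0,0,0.45],[0,-1,0,0,0,0,0.45],[0,-1,0,0,0,0,0.45],[0,-1,0,0,0,0,0.45],[0,-1,0,0,0,0,0.45],[0,-1,0,0,0,0,0.45],[0,-0.5,0,0,0,0,0.45],[0,0,0,0,0,0,0.45],[0,0,0,0,0,0,0.45]])

```text
time_s: 18.9
eef_pos: [0.493, -0.0166, 0.1801]
eef_rot: [0.131, -0.132, -0.695, 0.695]
wrist_force: [0.4, 0.5, 0.1]
opening: 0.45
```

```bash
python3 to.py .4926 -.0168 .086; python3 look.py w6
```

```text
t 18.9 [ 0.493  -0.0166  0.1801] ang 158.56 units xyz [0.014 3.137 0.013] q6 -3.042 op 0.45 F [0.4 0.5 0.1]
18.9 eef [ 0.493  -0.0166  0.1801] toolx ang 158.56 ydown [ 0.001 -0.    -1.   ] q [-0.275  0.051  1.86  -0.     1.23  -3.042] op 0.45 F [0.4 0.5 0.1]
```

View pics/w6.png

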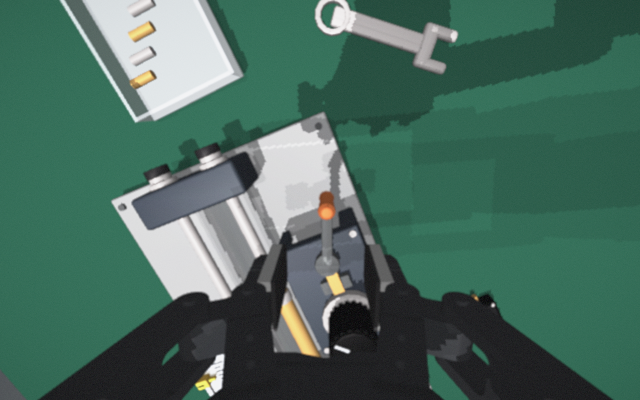

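>>> step_arm(commands=[[0,0,0,0,0.784,0,0.45],[0,0,0,0,0.784,0,0.45],[0,0,0,0,0.784,0,0.45],[0,0,0,0,0.784,0,0.45],[0,0,0,0,0,0,0.45],[0,0,0,0,0,0,0],[0,0,0,0,0,0,0],[0,0,0,0,0,0,0],[0,0,0,0,0,0,0]])

```text
time_s: 19.85
eef_pos: [0.4927, -0.0162, 0.0868]
eef_rot: [-0.131, 0.13, 0.695, -0.695]
wrist_force: [-7.0, 1.5, 4.1]
opening: 0.117
```

>>> step_arm(commands=[[0,1,0,0.209,0,-0.011,0],[0,1,0,0.209,0,-0.011,0],[0,1,0,0.209,0,-0.011,0],[0,1,0,0.209,0,-0.011,0],[0,0,0,0,0,0,0]])

```text
time_s: 20.35
eef_pos: [0.4724, -0.003, 0.0869]
eef_rot: [0.272, -0.273, -0.652, 0.653]
wrist_force: [-5.0, -3.3, 2.7]
opening: 0.117
```

>>> step_arm(commands=[[0,1,0,0.209,0,-0.011,0],[0,1,0,0.209,0,-0.011,0],[0,1,0,0.209,0,-0.011,0],[0,1,0,0.209,0,-0.011,0],[0,1,0,0.209,0,-0.011,0],[0,1,0,0.209,0,-0.011,0],[0,1,0,0.209,0,-0.011,0],[0,0,0,0,0,0,0]])

```text
time_s: 21.15
eef_pos: [0.4552, 0.0366, 0.0868]
eef_rot: [0.488, -0.488, -0.511, 0.512]
wrist_force: [-7.5, -2.4, 5.7]
opening: 0.122
```

>>> step_arm(commands=[[0,0.5,0,0.11,0,-0.003,0],[0,0,0,0,0,0,0]])

```text
time_s: 21.35
eef_pos: [0.4552, 0.0379, 0.0869]
eef_rot: [-0.5, 0.502, 0.498, -0.5]
wrist_force: [-7.4, -11.0, 5.9]
opening: 0.121
```

```bash
python3 to.py .4536 .0366 .086
```

```text
t 21.35 [0.4552 0.0379 0.0869] ang 89.82 units xyz [-0.042  0.029  0.052] q6 -1.74 op 0.121 F [ -7.4 -11.    5.9]
```

>>> step_arm(commands=[[0,0,0,0,0,0,0.45],[0,0,0,0,0,0,0.45],[0,0,0,0,0,0,0.45],[0,0,0,0,-0.5,0,0.45],[0,0,0,0,-0.9,0,0.45],[0,0,0,0,-0.9,0,0.45],[0,0,0,0,-0.9,0,0.45],[0,0,0,0,-0.9,0,0.45],[0,0,0,0,-0.8,0,0.45],[0,0,0,0,0,0,0.45]])

```text
time_s: 22.35
eef_pos: [0.4577, 0.0398, 0.2366]
eef_rot: [-0.499, 0.503, 0.5, -0.497]
wrist_force: [0.1, 0.6, 0.9]
opening: 0.451
```

```bash
python3 look.py w7;python3 to.py .74 .18 .24
```

```text
22.35 eef [0.4577 0.0398 0.2366] toolx ang 89.73 ydown [ 0.008 -0.001 -1.   ] q [-0.173 -0.097  1.885  0.     1.347 -1.739] op 0.451 F [0.1 0.6 0.9]
t 22.4 [0.4566 0.0399 0.2344] ang 89.71 units xyz [ 4.718 -0.146 -9.425] q6 -1.739 op 0.454 F [ 0.4  0.2 -0.6]
```

View pics/w7.png

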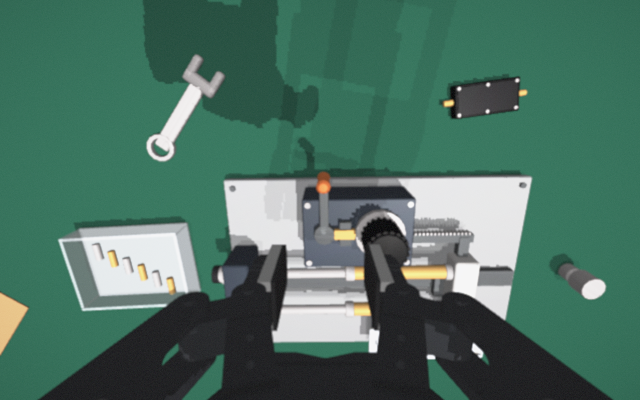

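>>> step_arm(commands=[[0,0,0,0.472,0,-0.8,0.45],[0,0,0,0.472,0,-0.8,0.45],[0,0,0,0.472,0,-0.8,0.45],[0,0,0,0.472,0,-0.8,0.45],[0,0,0,0.472,0,-0.8,0.45],[0,0,0,0.472,0,-0.8,0.45],[0,0,0,0.472,0,-0.8,0.45],[0,0,0,0.472,0,-0.8,0.45],[0,0,0,0.472,0,-0.8,0.45],[0,0,0,0.472,0,-0.8,0.45]])

```text
time_s: 23.4
eef_pos: [0.6962, 0.1808, 0.2302]
eef_rot: [0.502, -0.501, -0.498, 0.499]
wrist_force: [0.5, 0.1, -0.1]
opening: 0.446
```

>>> step_arm(commands=[[0,0,0,0,0,-0.7,0.45],[0,0,0,0,0,-0.7,0.45],[0,0,0,0,0,0,0.45],[0,0,0,0,0,0,0.45]])

```text
time_s: 23.8
eef_pos: [0.7372, 0.1798, 0.2302]
eef_rot: [0.502, -0.501, -0.498, 0.499]
wrist_force: [-1.2, 0.6, 0.2]
opening: 0.453
```

```bash
python3 look.py w8; python3 - <<'E'
from pt import *
n="w8";c=cal(n);th=np.radians(.5);Y=np.array([-np.sin(th),np.cos(th),0]);X=np.array([np.cos(th),np.sin(th),0])
p=np.load(n+".npz")["p"]
O=np.array([.677,.201,.0565]);u=np.arange(-200,200)*1e-4
G=O+u[:,None,None]*X+u[None,:,None]*Y
m=proj(c,G).reshape(400,400,2).astype(np.float32)
im=cv2.remap(p,m[...,0],m[...,1],cv2.INTER_CUBIC);cv2.imwrite("pics/w8r.png",cv2.resize(im,None,fx=1.5,fy=1.5))
c7=cal("w7");P,H=atz(c7,(323,182),.114)[0],atz(c7,(324,236),.08)[0]
print(P,H,np.degrees(np.arctan2(*(P-H)[[1,0]]))%360-180.5)
E
```

```text
23.8 eef [0.7372 0.1798 0.2302] toolx ang 89.67 ydown [-0.003 -0.    -1.   ] q [ 0.083  0.593  1.06   0.     1.492 -1.482] op 0.453 F [-1.2  0.6  0.2]
[0.44869036 0.03796017 0.114     ] [0.51511852 0.03838144 0.08      ] -0.13664956234521242
```

View pics/w8r.png

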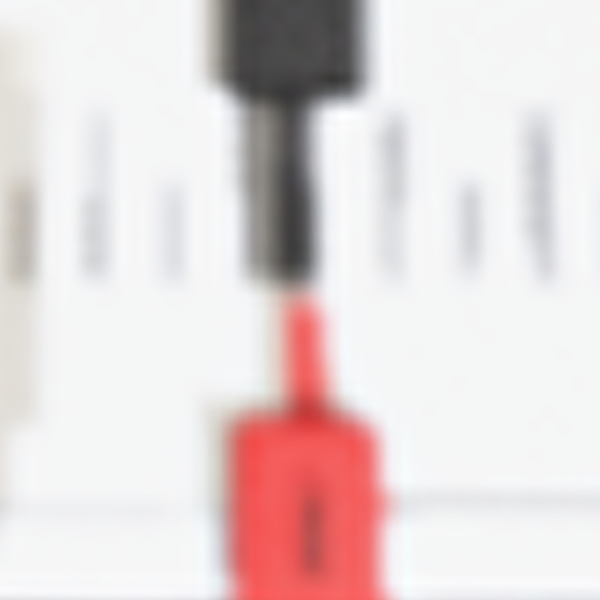

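View pics/w8.png

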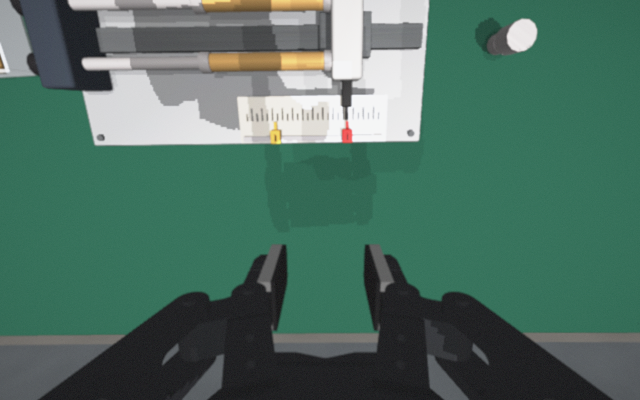

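```bash
python3 -c "
from bench import ctrl
print(ctrl.hand_in(), ctrl.get_obs()['time_s'])"
```

```text
the job is handed in; nothing more can be done
the job is handed in; nothing more can be done
```

I set the pointer to the red marker and locked it there, then handed the job in at about 24 s of the 72 s allowed. The hand-in gave no verdict.

- **Free:** I gripped the lever's post and swung it to its free stop. The wrist picture gave about 69°, against the 68.75° (1.2 rad) it should be.
- **Wind:** I turned the knob about 141° anticlockwise in one grip, pausing to look. Before locking, the pointer's tip was about 0.6 mm short of the red tip.
- **Lock:** I swung the lever back until the stop pushed back with about 11 N. The picture afterwards put it within about 0.2° of clamped.

**Last checks:** With the clamp locked, the pointer's tip was still about 0.5 mm short of the red tip, inside the 2 mm allowed. I left that small offset rather than grip the knob again. The gripper was clear of everything, and in the last pictures the loose things appeared to be where they started, though I did not measure them.

**What disagreed:** The trained networks mixed up the red and yellow markers and the lever's parts several times. I took positions from the pictures using the known heights. Those agreed with the stated 58 mm between knob and lever pivot, and roughly with the 60 mm lever radius.

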